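# Lock the control box with the panel key

## Robot

A 6-joint arm with a two-finger parallel gripper is mounted at the origin on a cart in front of the work surface, level with it; the furniture and walls round the work are solid. World frame = base frame: x ahead of the robot, y to its left, z up, the work surface at z = 0. Lengths are in mm, angles in rad, forces in N, time in s.
With the tool pointing down it reaches from about 350 to 775 mm from the base axis. Payload 7.3 kg.
Tool frame: the origin (TCP) lies between the finger pads, 19 mm behind the fingertips; this is the grasp point; z points along the fingers, y is the line along which they close (so a half turn about z gives the same grasp; the last joint's range is limited). The gripper opens to 92 mm and grips with 3 to 60 N. Pads are 19 mm wide; open, the fingers measure 130 mm over their backs; the gripper's body (75 mm by 190 mm) begins 47 mm behind the grasp point.
Start: joints at [1.006, 0.342, 1.524, -0, 1.275, -0.146], TCP at [213.486, 479.653, 245.541] pointing down, gripper open.
Joint ranges: [-2.53, 2.53], [-0.77, 2.02], [0.04, 2.7], [-1, 4.14], [0.28, 2.66], [-3.11, 3.11]. Speed limits (rad/s): [2.57, 2.57, 3.14, 3.14, 3.14, 3.14].

## Interface

Orientations are given as [roll, pitch, yaw] about the fixed x, y, z axes, in that order (R = Rz(yaw) Ry(pitch) Rx(roll)).
In Python, from plant import * gives the robot as it stands.
- The arm moves only by the tool arm_command, never from a script. Its arguments are lists of equal length, an entry for each row: "gripper": the finger opening in mm, from 0 to 91.8; "dp": the shift along the tool's x, y, z in units of 25 mm (1.0 is 25 mm), a list of three; "twist": the turn about the tool's z in units of 5 degrees (1.0 is 5 degrees). A call has exactly 5 rows; each row shifts and turns the commanded pose from where the row before left it, along the tool's axes as they then stand; what a row does not reach is not made up. A row lasts 1/8 s, in which the tool goes at most 62.5 mm and 10.7 degrees, less where a joint would pass 70% of its speed; a pose out of reach is approached as far as the arm can. A call is refused whole if a number of a shift passes 1 or a number of a turn 1, either way. A call with a gripper value outside its range is refused whole. The fingers move at their own pace and stop on an object; the grip force is fixed at half the most. Time passes only in rows, so rows that do not move let the fingers close, or fill a call up. It gives the time, the measured TCP pose, the force, the opening and the grip force at its end, in the units of the state.
- get_obs(): the state, without advancing time (a new reading comes with each control period).
- capture(name): name is "scene" or "top" or "wrist"; returns the picture (400x640x3 uint8, red, green, blue); there is no depth.
- get_calibration(name): a dict with "mtx" (3x3 intrinsics, pixels), "position" and "attitude" of the camera in the world; the wrist camera has in their place "mount" (4x4, takes a point from camera to tool coordinates, whose origin is the TCP and whose axes are the flange's). Camera axes: x right, y down, z forward; pixel columns grow to the right and rows downward; lengths in mm; the calibration is good to about 2 mm. A picture is of the moment at which its call begins: read the wrist's pose just before it. get_calibration takes no time and is no camera call.
- close_job(): hands the job in; it is judged then, once.
The state is a dict: "time": time; "joint_positions": joint angles; "dq": joint speeds; "tau": joint torques, N m; "tool_pos": TCP position; "tcp_rot": TCP orientation; "contact_force": force on the tool from outside, world axes, zero at the start; "moment": the same for the moment, N m; "grip_width": finger opening in mm; "finger_force": force on a finger pad.
Only numpy, scipy, OpenCV 4.12 (cv2) and the standard library are available. Lean on these libraries where they do the work, as an engineer would, in place of code of your own. Each camera call takes 0.05 s, during which the arm holds its last target. There are 200 camera calls.

## Task

The lid of the grey control box of the chilled counter is shut but not locked. Take the panel key with the flat wing out of the wooden key block, set it upright on the panel lock, press lightly and turn it back and forth until you feel it drop fully home on the hidden square spindle, then turn it clockwise to the stop without forcing it. Then put the key back upright in the free hole of the block, and leave the T-bar key and the other goods where they are.

Things in the scene. Friction and masses are not known exactly. Their poses are not given: they have to be found in the camera images.
- panel_key: die-cast light metal panel key, 81 mm tall, about 110 g, standing upright in one of the two holes of the key block (which one varies). Origin at the centre of its underside, z up. Round barrel, 22 mm thick, from z = 0 to 45 mm; in its underside a square socket 11.8 mm wide and 14 mm deep, flats parallel to the key's x and y
- key_wing (a point): the key's grip: point 66 mm above the key's underside, where the TCP grips well. The flat wing reaches from 45 to 81 mm above the underside, is 44 mm wide along key x and 9 mm thick along key y: pinch it across y, fingertips no lower than 46 mm above the underside (the barrel is thicker than the wing). Axes: those of the key
- control_box: grey painted steel box with a flat lid, 150 mm (x) by 200 mm (y), lid 70 mm above the counter, fixed. Origin under its centre; x points to its hinges at the back, z up. A small lamp and a blank plate are on the lid
- lock_mouth (a point): centre of the upper rim of the lock's steel collar on the lid, 76 mm above the counter, 46 mm from the box's centre towards its front. Axes: those of the box. The bore is round, 27 mm wide and 18 mm deep; a key fully home stands on its floor. Measured positions may be 1 to 2 mm off: touching the bore's walls lightly with the barrel (22 mm), above the spindle, finds the axis
- spindle_tip (a point): tip of the spindle, on the axis of the bore, 6 mm below the rim: a round pilot cone, 6 mm thick at the tip and 10 mm at its foot 4 mm lower, which guides the socket; below it the 10 mm square, 8 mm high. Axes: those of the box, NOT of the spindle, whose square stands askew to the box at an unknown angle that must be felt. Turning it takes about 0.05 N m; over 80 N between key and lock is forcing
- lock_floor (a point): floor of the bore (a rubber washer), on its axis. At a wrong angle the key's underside rests on the square's corners, 8 mm above the floor; within about 0.15 rad of a right angle it drops to the floor under a light push (6 to 9 N will do); if it binds half way, a small turn frees it. It fits in all four quarter positions, so a sweep of 1.57 rad always meets one
- lock (a joint): angle of the lock's cam, which turns with the spindle: 0 = unlocked (at the start), grows clockwise seen from above, 1.25 rad = locked, at the stop; it has play back to -0.4 rad, and stays where it is left
- hole_a (a point): centre of the floor of one hole of the key block: wooden block 180 x 64 x 36 mm high, fixed, with two round holes, 27 mm wide and 24 mm deep, 90 mm apart; floors 12 mm above the counter. Axes: those of the block, x along its length towards hole_b, z up
- hole_b (a point): centre of the floor of the other hole of the key block; same axes
- t_key: dark steel key with a T-shaped cross bar (60 mm long, 10 mm thick, 71 mm above its underside), standing in the other hole; origin at the centre of its underside; not to be used or moved
- blue_wedge: blue-veined cheese wedge, 74 x 71 x 50 mm, behind the box; bystander, origin at its underside
- ricotta_tub_10: round white ricotta tub, 110 mm wide, 58 mm high, left of the box; bystander, origin at its underside
Not all that is in view belongs to the job. Of the things that look like the panel_key, the smaller one is meant.

How it is judged:
By the outcome, as a careful person would: the job done as asked, in the order asked, and still so for the second after the job is handed in, with the robot touching nothing.
It also fails if it takes over 61 s, if anything falls off the work surface, if the arm or the gripper's body presses on something with over 40 N, if the wrist force passes 120 N, or if a joint passes its speed limit or range.

## Working session

There is one attempt and no reset: what is moved stays moved. The work goes in short steps, Python scripts to look and compute and a tool call to move; the robot and the scene stay as the last step left them, time stands still between calls to the robot, and variables do not carry over. Pictures are saved under pics/ and viewed, at most 10 in all, crops included, and the job is handed in when it is done.

Besides the shell and the picture viewer there is one more tool, called after "Request:" in YAML: its name, and indented under it one key for each argument. arm_command: Moves the arm, as the interface text tells. Its arguments: {"type":"object","properties":{"gripper":{"type":"array"},"dp":{"type":"array"},"twist":{"type":"array"}},"required":["gripper","dp","twist"]}

```bash
mkdir -p pics; ls; cat > h.py <<'E'
from plant import *
import numpy as np, cv2
from scipy.spatial.transform import Rotation as R
def rot(a):
    a=np.array(a,float)
    return a if a.shape==(3,3) else (R.from_euler('xyz',a).as_matrix() if a.size==3 else R.from_quat(a).as_matrix())
def cam(n):
    c=get_calibration(n); K=np.array(c['mtx'])
    if n=='wrist':
        o=get_obs(); M=np.array(c['mount']); T=np.eye(4); T[:3,:3]=rot(o['tcp_rot']); T[:3,3]=o['tool_pos']; T=T@M
        return K,T[:3,:3],T[:3,3]
    return K,rot(c['attitude']),np.array(c['position'])
def ray(c,uv,z):
    K,A,p=c; d=A@np.linalg.solve(K,[uv[0],uv[1],1]); return p+d*(z-p[2])/d[2]
def proj(c,P):
    K,A,p=c; q=K@(A.T@(np.array(P)-p)); return q[:2]/q[2]
def snap(n,f):
    c=cam(n); im=capture(n); cv2.imwrite('pics/'+f+'.png',cv2.cvtColor(im,cv2.COLOR_RGB2BGR)); return c,im
E
python3 - <<'E'
from h import *
print(get_obs())
for n in('scene','top','wrist'): print(n,get_calibration(n))
snap('top','top1');snap('scene','scene1')
E
```

```text
pics
{'time': 0.0, 'joint_positions': array([ 1.00600881e+00,  3.42721863e-01,  1.52505231e+00, -7.95433812e-06,
        1.27535084e+00, -1.45998286e-01]), 'dq': array([ 0.000978  ,  0.0010346 , -0.00031425,  0.00044064,  0.000208  ,
        0.00050754]), 'tau': array([-1.08337135e-03, -4.31255758e+01, -2.44209892e+01,  7.15199788e-02,
        5.63196768e-02, -1.09551365e-04]), 'tool_pos': array([213.26855971, 479.31382031, 244.83305444]), 'tcp_rot': array([-3.14007549e+00, -2.15402010e-04,  2.72280558e+00]), 'contact_force': array([-0.88150955,  0.82514573, -0.24998489]), 'moment': array([ 0.00637318, -0.01132645, -0.05612909]), 'finger_force': 0.0, 'grip_width': 91.41007315523204}
scene {'mtx': array([[483.27532963,   0.        , 325.65481208],
       [  0.        , 483.27532963, 201.31961568],
       [  0.        ,   0.        ,   1.        ]]), 'position': array([  58.40797856, -923.68054454,  582.37078465]), 'attitude': array([-2.05205349,  0.02050413, -0.53142049])}
top {'mtx': array([[364.21239476,   0.        , 316.43623565],
       [  0.        , 364.21239476, 203.3246657 ],
       [  0.        ,   0.        ,   1.        ]]), 'position': array([ 491.99012052,  -61.16902492, 1115.14283038]), 'attitude': array([-3.05490103, -0.00763331, -1.58302427])}
wrist {'mtx': array([[328.2058308 ,   0.        , 317.5473303 ],
       [  0.        , 328.2058308 , 204.27722767],
       [  0.        ,   0.        ,   1.        ]]), 'mount': array([[ 5.76584641e-04, -9.68797162e-01, -2.47854245e-01,
         6.61238852e+01],
       [ 9.99999692e-01,  4.26531159e-04,  6.59106274e-04,
        -3.64059608e-01],
       [-5.32822730e-04, -2.47854548e-01,  9.68797109e-01,
        -1.38667585e+02],
       [ 0.00000000e+00,  0.00000000e+00,  0.00000000e+00,
         1.00000000e+00]])}
```

View pics/top1.png

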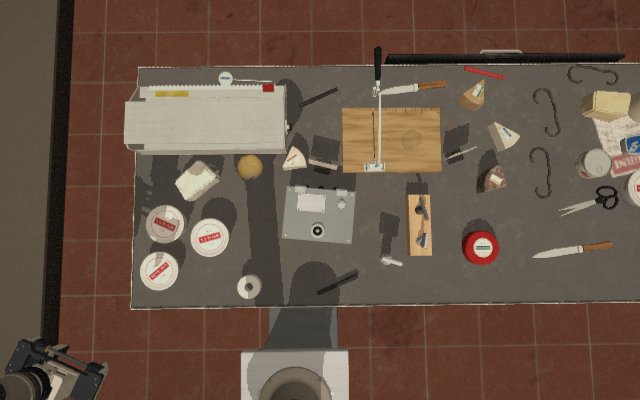

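View pics/scene1.png

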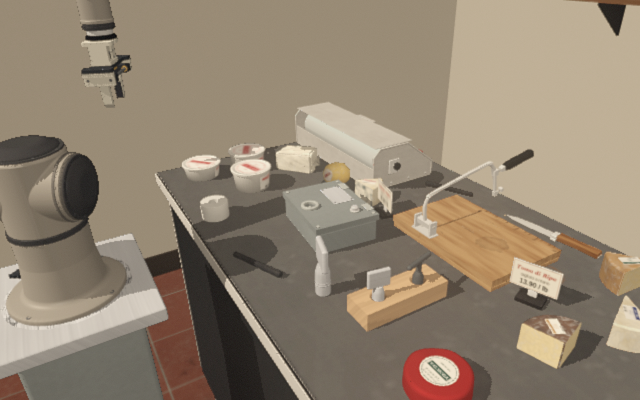

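The top picture shows the box at (318,213) with its lock collar at (318,231), and the wooden block at (420,225) with keys at (421,209) and (421,240).

Candidates for panel_key:
- Winged key in the block, scene (378,283).
- Larger winged look-alike standing on the counter, scene (322,270) / top (391,261).
- T-key in the block, scene (417,273).

I choose the one in the block at (378,283). Next is a close crop to check it.

```bash
python3 - <<'E'
from h import *
t=cv2.imread('pics/top1.png'); s=cv2.imread('pics/scene1.png')
a=cv2.resize(t[170:280,275:445],None,fx=4.5,fy=4.5,interpolation=cv2.INTER_CUBIC)[:, :]
b=cv2.resize(s[225:330,300:455],None,fx=4,fy=4,interpolation=cv2.INTER_CUBIC)
cv2.imwrite('pics/ctop.png',a); cv2.imwrite('pics/cscene.png',b)
c=cam('top')
hsv=cv2.cvtColor(t,cv2.COLOR_BGR2HSV)
m=cv2.inRange(hsv,(8,90,100),(25,255,255)); m[:, :404]=0; m[:,438:]=0; m[:185]=0;m[262:]=0
ys,xs=np.nonzero(m); r=cv2.minAreaRect(cv2.convexHull(np.c_[xs,ys].astype(np.int32))); print(r)
P=[ray(c,p,36)[:2] for p in cv2.boxPoints(r)]; print(np.round(P,1), np.mean(P,0))
print('lock',ray(c,(318,231),76),'lookalike',ray(c,(391,261),80))
for p in((421,240),(421,209)): print(ray(c,p,60))
E
```

```text
((418.36846923828125, 224.55438232421875), (61.69906997680664, 24.55303382873535), 88.09085083007812)
[[ 610.2 -335.6]
 [ 611.8 -409.1]
 [ 429.1 -408. ]
 [ 427.6 -335.5]] [ 519.65508361 -372.0679944 ]
lock [503.11430363 -73.68769382  76.        ] lookalike [ 416.26022275 -278.33011815   80.        ]
[ 473.74440789 -371.13058491   60.        ]
[ 563.49061406 -374.46489034   60.        ]
```

View pics/ctop.png

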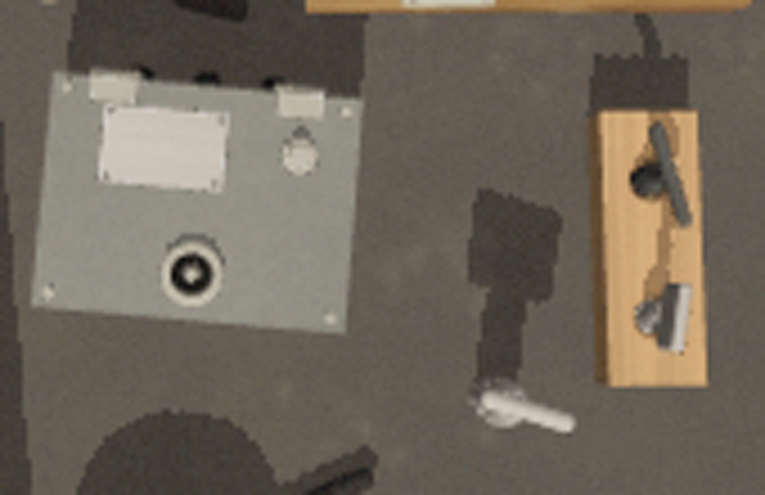

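View pics/cscene.png

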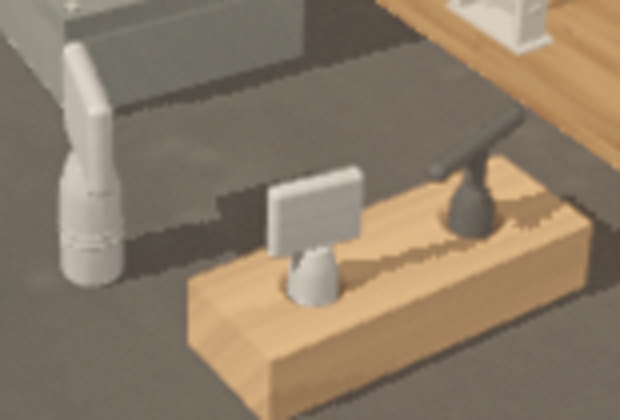

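The crop confirms it. The winged panel key is smaller and stands in the near hole of the block, scene (378,283), and the look-alike on the counter is larger. The lock is at top (318,231). I'll move over the lock first and look on the way.

Request:
arm_command:
  gripper: [90,90,90,90,90]
  dp:
    - [-0.66,-0.75,0]
    - [-0.66,-0.75,0]
    - [-0.66,-0.75,0]
    - [-0.62,-0.8,0]
    - [-0.55,-0.85,0]
  twist: [-0.96,-0.96,-0.96,-0.96,-0.96]

```text
time: 0.72
tool_pos: [265.7, 364.9, 245.2]
tcp_rot: [-3.141, -0.0, -3.139]
contact_force: [0.7, -0.5, -0.9]
grip_width: 89.7
finger_force: 0.0
```

Request:
arm_command:
  gripper: [90,90,90,90,90]
  dp:
    - [-0.46,-0.89,0]
    - [-0.46,-0.89,0]
    - [-0.46,-0.89,0]
    - [-0.46,-0.89,0]
    - [-0.46,-0.89,0]
  twist: [0,0,0,0,0]

```text
time: 1.35
tool_pos: [323.2, 253.7, 245.3]
tcp_rot: [-3.141, -0.0, -3.141]
contact_force: [-0.1, -0.6, 0.6]
grip_width: 89.9
finger_force: 0.0
```

Request:
arm_command:
  gripper: [90,90,90,90,90]
  dp:
    - [-0.46,-0.89,0]
    - [-0.46,-0.89,0]
    - [-0.46,-0.89,0]
    - [-0.46,-0.89,0]
    - [-0.46,-0.89,0]
  twist: [0,0,0,0,0]

```text
time: 1.98
tool_pos: [380.7, 142.5, 245.3]
tcp_rot: [3.142, -0.001, -3.142]
contact_force: [0.6, -0.1, -0.2]
grip_width: 89.9
finger_force: 0.0
```

Request:
arm_command:
  gripper: [90,90,90,90,90]
  dp:
    - [-0.46,-0.89,0]
    - [-0.46,-0.89,0]
    - [-0.46,-0.89,0]
    - [-0.46,-0.89,0]
    - [-0.46,-0.89,0]
  twist: [0,0,0,0,0]

```text
time: 2.6
tool_pos: [438.2, 31.3, 245.2]
tcp_rot: [3.141, -0.001, 3.142]
contact_force: [0.1, 0.1, 0.6]
grip_width: 89.7
finger_force: 0.0
```

Request:
arm_command:
  gripper: [90,90,90,90,90]
  dp:
    - [-0.52,-0.84,0]
    - [-0.52,-0.84,0]
    - [-0.52,-0.84,0]
    - [-0.52,-0.84,0]
    - [-0.52,-0.84,0]
  twist: [0,0,0,0,0]

```text
time: 3.22
tool_pos: [503.2, -73.6, 245.1]
tcp_rot: [3.141, -0.001, -3.142]
contact_force: [0.5, -0.0, -0.0]
grip_width: 89.9
finger_force: 0.0
```

```bash
python3 - <<'E'
from h import *
o=get_obs(); print(o['tool_pos'],o['dq'])
c,im=snap('wrist','w1')
print(proj(c,(503,-74,76)))
E
```

```text
[503.24296173 -73.60889762 245.13852359] [-0.26580679  0.22710232 -0.32610888 -0.00081802  0.09755413 -0.26428618]
[317.28481763 191.49444056]
```

View pics/w1.png

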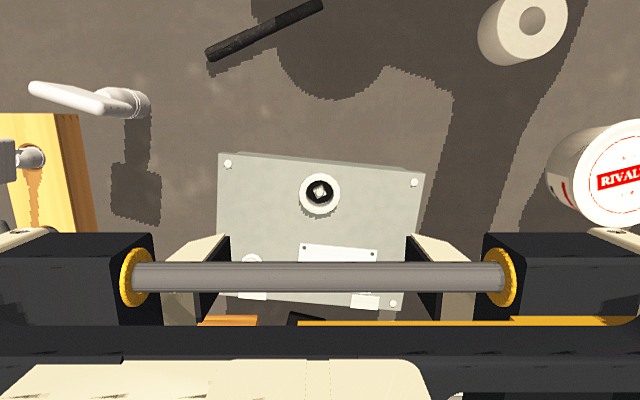

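The wrist picture shows the lock collar at (320,194) with the spindle square visible inside it. The block with the key edge is at left (30,158).

```bash
python3 - <<'E'
from h import *
K,A,p=c=cam('wrist'); print(get_obs()['tool_pos'],get_obs()['dq'][0])
_,im=snap('wrist','w2')
g=cv2.cvtColor(im,cv2.COLOR_RGB2GRAY)
e=cv2.resize(g[165:225,290:350],None,fx=10,fy=10,interpolation=cv2.INTER_CUBIC)
print(np.array2string(g[172:218:2,296:345:2],max_line_width=200))
# dark bore region
m=(g<70).astype(np.uint8); m[:170]=0;m[220:]=0;m[:,:295]=0;m[:,345:]=0
cs,_=cv2.findContours(m,cv2.RETR_EXTERNAL,cv2.CHAIN_APPROX_NONE)
for k in cs:
    if len(k)>20:
        el=cv2.fitEllipse(cv2.convexHull(k)); print(el,ray(c,el[0],76))
cv2.imwrite('pics/lockcrop.png',e)
E
```

```text
[504.70521101 -75.97734726 245.0274371 ] 0.027747734508342455
[[204 204 205 207 204 206 206 206 201 203 242 254 254 254 255 255 245 220 205 201 203 203 204 202 202]
 [205 206 206 205 205 206 206 202 228 255 253 251 251 251 251 251 251 254 255 224 202 202 201 203 199]
 [206 206 205 207 202 209 190 253 253 251 249 249 250 252 252 250 249 249 251 254 231 194 200 204 197]
 [206 207 206 207 207 201 254 252 249 249 253 248 188 145 100 220 250 251 248 249 252 248 198 200 203]
 [208 206 205 206 199 248 251 249 250 251  38  17  22  26  24  15   9 151 254 249 249 252 208 203 208]
 [203 208 207 208 222 250 246 248 220  11  26  31  30  32  72  24  29  18  36 254 249 250 253 202 204]
 [204 206 205 207 254 246 247 252   9  30  30  26  61  99 161  30  25  30  24  35 253 246 250 193 207]
 [202 207 206 197 251 248 252  37  30  30  60 118 181 165 157 156  22  26  30  11 253 246 246 254 202]
 [205 207 211 178 249 246 254  17  30  25 119 164 239 246 248 140  21  30  31  27  70 252 247 254 202]
 [209 210 208 239 250 248 251  20  32  33   0 173 251 249 251 179 254  18  29  23  76 251 245 250 202]
 [206 20
[... 771 characters left out ...]
254 255 253 249 247 247 244 118 209 204 204]
 [206 205 202 208 145 130 132 142 242 244 245 245 246 246 246 246 245 245 248 213 121 219 211 204 205]
 [205 203 205 205 212 125 132 131 122 204 240 246 247 246 245 243 242 230 119 123 148 214 209 210 205]
 [207 204 201 206 203 213 124 127 132 132 128 121 142 172 146 118 123 129 131 218 208 207 206 203 204]
 [207 207 203 202 203 202 212 215 126 130 128 129 132 131 134 128 125 152 147 207 206 204 203 203 201]
 [208 207 205 201 204 201 202 203 213 215 221 125 125 149 144 215 214 211 208 205 203 202 203 203 202]]
((322.649658203125, 189.8016815185547), (22.36520004272461, 27.32780647277832), 94.40851593017578) [503.01144834 -71.51528155  76.        ]
```

View pics/lockcrop.png

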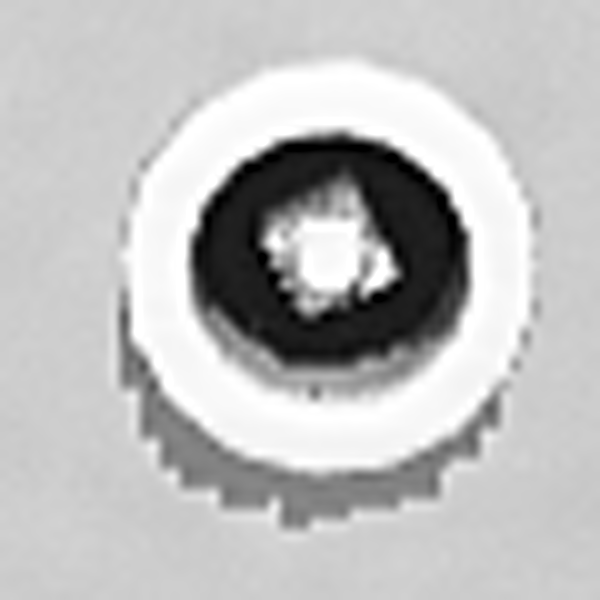

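The crop shows the bore centre at about (322.6,191) in the picture. The spindle's flats stand about 28° from the world axes, with corners in the crop at (345,170), (400,278), (310,318) and (262,242). Now over to the key.

Request:
arm_command:
  gripper: [90,90,90,90,90]
  dp:
    - [0.08,-0.79,0.12]
    - [0.08,-0.79,0.12]
    - [0.08,-0.79,0.12]
    - [0.08,-0.79,0.12]
    - [0.08,-0.79,0.12]
  twist: [0,0,0,0,0]

```text
time: 3.95
tool_pos: [492.8, -172.2, 230.3]
tcp_rot: [3.141, -0.0, -3.141]
contact_force: [0.9, -0.2, 0.3]
grip_width: 90.2
finger_force: 0.0
```

Request:
arm_command:
  gripper: [90,90,90,90,90]
  dp:
    - [0.08,-0.79,0.12]
    - [0.08,-0.79,0.12]
    - [0.08,-0.79,0.12]
    - [0.08,-0.79,0.12]
    - [0.08,-0.79,0.12]
  twist: [0,0,0,0,0]

```text
time: 4.58
tool_pos: [482.9, -271.8, 215.3]
tcp_rot: [3.142, 0.0, 3.142]
contact_force: [-0.4, 0.8, 0.2]
grip_width: 90.3
finger_force: 0.0
```

Request:
arm_command:
  gripper: [90,90,90,90,90]
  dp:
    - [0.08,-0.9,0.12]
    - [0.08,-0.9,0.12]
    - [0.08,-0.9,0.12]
    - [0.08,-0.9,0.12]
    - [0,0,0]
  twist: [0,0,0,0,0]

```text
time: 5.2
tool_pos: [474.6, -362.3, 202.9]
tcp_rot: [3.141, -0.0, 3.14]
contact_force: [0.1, 0.5, -0.2]
grip_width: 90.0
finger_force: 0.0
```

```bash
python3 - <<'E'
from h import *
# lock from w2
T=np.eye(4);T[:3,:3]=rot([3.1415,0,3.1415]);T[:3,3]=[504.7,-75.98,245.03]
cal=get_calibration('wrist');T=T@np.array(cal['mount']);cl=(np.array(cal['mtx']),T[:3,:3],T[:3,3])
print('lock',ray(cl,(322.6,191.0),76))
print(get_obs()['tool_pos'],np.abs(get_obs()['dq']).max())
c,im=snap('wrist','w3'); np.savez('w3.npz',K=c[0],A=c[1],p=c[2])
print(proj(c,(474,-371,93)))
E
```

```text
lock [504.07908878 -71.33047368  76.        ]
[ 474.62756527 -362.27311302  202.8543135 ] 0.03162098683353413
[306.69681503 206.85135238]
```

View pics/w3.png

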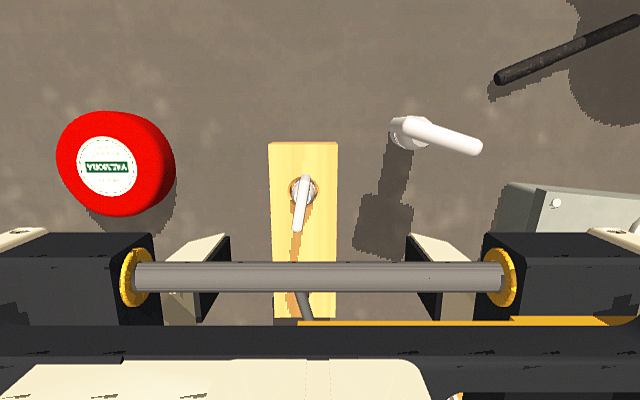

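Picture w3 shows the key's wing top as a white bar from (305,177) to (297,230), with the barrel in its hole at (302,190). The look-alike is at (435,138), clear to the right.

```bash
python3 - <<'E'
from h import *
d=np.load('w3.npz'); c=(d['K'],d['A'],d['p']); im=cv2.imread('pics/w3.png')
hsv=cv2.cvtColor(im,cv2.COLOR_BGR2HSV)
m=cv2.inRange(hsv,(0,0,225),(180,25,255)); m[:,:285]=0;m[:,322:]=0;m[:165]=0;m[245:]=0
cs,_=cv2.findContours(m,cv2.RETR_EXTERNAL,cv2.CHAIN_APPROX_NONE)
for k in cs:
    if cv2.contourArea(k)>20:
        r=cv2.minAreaRect(k); b=cv2.boxPoints(r); print(r); P=np.array([ray(c,q,93)[:2] for q in b]); print(P.round(1),P.mean(0).round(1))
for v in range(168,240,3): print(v,' '.join('%3d/%3d'%(im[v,u].min(),hsv[v,u,1]) for u in range(286,322,3)))
e=cv2.resize(im[160:250,270:340],None,fx=6,fy=6,interpolation=cv2.INTER_CUBIC); cv2.imwrite('pics/kcrop.png',e)
E
```

```text
((298.59442138671875, 202.0351104736328), (13.192207336425781, 57.706031799316406), 9.090277671813965)
[[ 492.6 -386.5]
 [ 446.9 -378.4]
 [ 448.5 -368.5]
 [ 494.4 -376.1]] [ 470.6 -377.4]
168 138/117 143/112 132/122 137/117 135/119 139/116 157/ 98 150/105 155/100 149/106 146/109 140/115
171 139/116 143/112 138/116 137/117 135/119 141/114 157/ 98 150/105 150/105 149/106 147/108 141/114
174 140/115 150/105 136/118 138/116 138/117 135/120 218/ 12 211/ 35 153/102 148/107 147/108 141/114
177 144/111 148/107 131/123 134/121  76/168 204/ 17 227/ 18 217/ 22 146/102 151/104 142/113 140/115
180 141/114 145/110 101/150  80/163 167/ 25 233/ 16 243/ 10 212/ 26  96/ 10  95/157 146/109 140/115
183 138/117 142/113  89/156 191/ 22 175/ 40 245/  9 249/  5 248/  7 200/ 36  74/ 25 107/148 140/115
186 139/116  98/151  81/168 194/ 32 152/ 43 246/  7 248/  6 230/ 17 220/ 27 255/  0  91/156 142/113
189 143/112  88/158 229/ 15 220/ 21 189/ 37 247/  7 250/  4 223/ 22 232/ 20 159/ 30  80/163 115/139
192 145/110  86/160 169/ 28 217/ 23 236/ 14 251/  4 249/  5 205/ 34 205/ 31 161/ 32  73/165 120/134
195 145/110 
[... 787 characters left out ...]

219 137/118 135/119 110/143 244/  9 246/  8 240/ 13  82/158 108/145 156/ 99 151/104 143/112 140/115
222 137/118 132/122 133/ 85 244/  9 246/  7 240/ 12  89/160 155/100 152/103 153/102 144/111 139/116
225 136/118 131/123 206/ 20 247/  7 245/  8 249/  6  97/156 150/105 155/100 152/103 145/110 139/116
228 139/115 131/124 248/  2 251/  4 245/  8 224/ 14 153/102 148/107 153/102 153/102 147/108 142/113
231 143/111 138/116 134/121 196/ 30 192/ 33  74/163 155/100 151/104 152/103 151/104 143/112 135/120
234 136/118 135/119 148/107  90/157  91/155  86/160 151/104 149/106 150/105 150/105 145/110 139/116
237 137/118 135/119 142/113  90/156  97/149 156/ 99 150/105 153/102 153/102 151/104 147/108 139/116
```

View pics/kcrop.png

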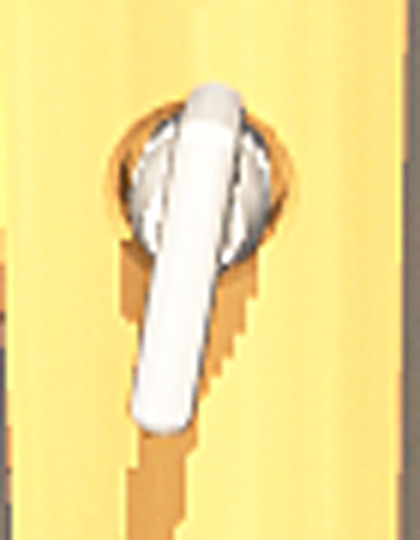

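```bash
python3 - <<'E'
from h import *
d=np.load('w3.npz'); c=(d['K'],d['A'],d['p'])
print('wing',ray(c,(300.2,204.9),93),ray(c,(304.5,179.3),93),ray(c,(296.6,231.3),93))
print('hole',ray(c,(303.2,190.6),36),'barreltop',ray(c,(303,188),45+12))
for v in (210,):print('edges',ray(c,(270.8,v),36),ray(c,(337.2,v),36))
print('block near end', ray(c,(303,142),36))
t=cam('top');print('wingtop',ray(t,(275+677/4.5,170+318/4.5),93)); print(get_obs()['tool_pos'])
E
```

```text
wing [ 472.41341552 -376.06525605   93.        ] [ 452.14999692 -372.47644494   93.        ] [ 494.17535237 -379.2531398    93.        ]
hole [ 473.06596819 -376.07023131   36.        ] barreltop [ 466.27275038 -375.30121378   57.        ]
edges [ 492.13698897 -407.56869259   36.        ] [ 492.24351281 -343.48392498   36.        ]
block near end [ 427.58042482 -375.70080549   36.        ]
wingtop [ 472.30552049 -373.83224085   93.        ]
[ 474.81455128 -361.16805513  203.0388512 ]
```

Request:
arm_command:
  gripper: [80,60,50,45,45]
  dp:
    - [0.09,-0.57,0.8]
    - [0,0,0.8]
    - [0,0,0.6]
    - [0,0,0.6]
    - [0,0,0.5]
  twist: [0,0.9,0.9,0,0]

```text
time: 5.88
tool_pos: [472.7, -374.5, 119.6]
tcp_rot: [3.141, -0.001, 2.986]
contact_force: [-0.5, 1.1, 0.2]
grip_width: 46.5
finger_force: 0.0
```

```bash
python3 - <<'E'
from h import *
o=get_obs();print(o['tool_pos'],o['tcp_rot'],o['joint_positions'])
c,im=snap('wrist','w4')
hsv=cv2.cvtColor(im,cv2.COLOR_RGB2HSV)
m=cv2.inRange(hsv,(0,0,225),(180,25,255)); m[:,:260]=0;m[:,380:]=0;m[:140]=0;m[262:]=0
cs,_=cv2.findContours(m,cv2.RETR_EXTERNAL,cv2.CHAIN_APPROX_NONE)
k=max(cs,key=cv2.contourArea);r=cv2.minAreaRect(k);print(r,ray(c,r[0],93),proj(c,(472.4,-376,93)))
E
```

```text
[ 472.689269   -374.48304259  119.62270999] [ 3.14099670e+00 -6.88005083e-04  2.98641495e+00] [-7.97053736e-01  6.01736124e-01  1.46420091e+00  7.43266742e-05
  1.07656349e+00 -2.21270744e+00]
((315.1967468261719, 229.03944396972656), (12.996485710144043, 62.19248962402344), 1.3322198390960693) [ 462.19194822 -374.40638569   93.        ] [315.22579104 247.29127182]
```

View pics/w4.png

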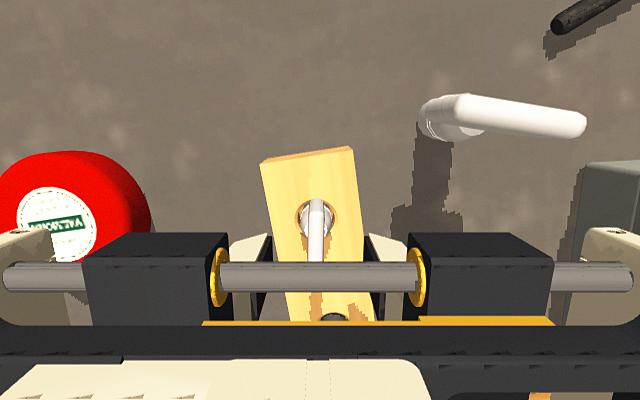

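Picture w4 shows the wing at (315,200–262), aligned with the tool and centred between the fingers. I'll descend and grip.

Request:
arm_command:
  gripper: [45,45,45,20,0]
  dp:
    - [0,0,0.7]
    - [0,0,0.6]
    - [0,0,0.3]
    - [0,0,0]
    - [0,0,0]
  twist: [0,0,0,0,0]

```text
time: 6.55
tool_pos: [473.1, -375.0, 81.5]
tcp_rot: [-3.141, 0.001, 2.985]
contact_force: [0.3, -0.5, -1.7]
grip_width: 29.4
finger_force: 0.0
```

Request:
arm_command:
  gripper: [0,0,0,0,0]
  dp:
    - [0,0,0]
    - [0,0,0]
    - [0,0,0]
    - [0,0,0]
    - [0,0,0]
  twist: [0,0,0,0,0]

```text
time: 7.18
tool_pos: [473.0, -374.8, 81.3]
tcp_rot: [-3.141, 0.0, 2.985]
contact_force: [0.1, 0.5, 3.2]
grip_width: 8.9
finger_force: 30.0
```

Gripped at 8.9 mm. Lifting and carrying the key to the lock.

Request:
arm_command:
  gripper: [0,0,0,0,0]
  dp:
    - [0,0,-0.4]
    - [0,0,-0.7]
    - [0,0,-0.8]
    - [0,0,-0.9]
    - [0,0,-0.8]
  twist: [0,0,0,0,0]

```text
time: 7.8
tool_pos: [473.0, -374.8, 173.1]
tcp_rot: [-3.141, 0.001, 2.985]
contact_force: [0.1, -0.1, -0.4]
grip_width: 8.9
finger_force: 30.0
```

Request:
arm_command:
  gripper: [0,0,0,0,0]
  dp:
    - [0.05,0.8,0]
    - [0.05,0.8,0]
    - [0.05,0.8,0]
    - [0.05,0.8,0]
    - [0.05,0.8,0]
  twist: [0,0,0,0,0]

```text
time: 8.43
tool_pos: [482.4, -273.2, 170.7]
tcp_rot: [3.141, -0.0, 2.985]
contact_force: [0.0, 0.6, -1.1]
grip_width: 8.8
finger_force: 30.0
```

Request:
arm_command:
  gripper: [0,0,0,0,0]
  dp:
    - [0.05,0.8,0]
    - [0.05,0.8,0]
    - [0.05,0.8,0]
    - [0.05,0.8,0]
    - [0.05,0.8,0]
  twist: [0,0,0,0,0]

```text
time: 9.05
tool_pos: [491.9, -173.9, 171.0]
tcp_rot: [3.142, 0.0, 2.985]
contact_force: [0.0, 0.6, -0.0]
grip_width: 8.7
finger_force: 30.0
```

Request:
arm_command:
  gripper: [0,0,0,0,0]
  dp:
    - [0.04,0.83,0]
    - [0.04,0.83,0]
    - [0.04,0.83,0]
    - [0.03,0.83,0]
    - [0.02,0.8,0]
  twist: [0,0,0,0,0]

```text
time: 9.68
tool_pos: [503.7, -71.4, 171.1]
tcp_rot: [3.142, 0.0, 2.985]
contact_force: [0.1, 0.6, -0.8]
grip_width: 8.9
finger_force: 30.0
```

Request:
arm_command:
  gripper: [0,0,0,0,0]
  dp:
    - [0,0,0]
    - [0,0,0]
    - [0,0,0]
    - [0,0,0]
    - [0,0,0]
  twist: [-0.93,-0.93,-0.93,-0.93,-0.93]

```text
time: 10.3
tool_pos: [503.7, -72.1, 171.0]
tcp_rot: [3.142, 0.0, -2.89]
contact_force: [-0.7, -0.0, -1.9]
grip_width: 8.8
finger_force: 30.0
```

Request:
arm_command:
  gripper: [0,0,0,0,0]
  dp:
    - [0,0,0]
    - [0,0,0]
    - [0,0,0]
    - [0,0,0]
    - [0,0,0]
  twist: [-0.93,-0.93,-0.9,0,0]

```text
time: 10.92
tool_pos: [503.7, -72.5, 171.0]
tcp_rot: [3.142, 0.0, -2.653]
contact_force: [0.1, -0.1, -1.5]
grip_width: 9.0
finger_force: 30.0
```

Request:
arm_command:
  gripper: [0,0,0,0,0]
  dp:
    - [0,0,0.5]
    - [0,0,0.4]
    - [0,0,0.1]
    - [0,0,0.08]
    - [0,0,0.04]
  twist: [0,0,0,0,0]

```text
time: 11.55
tool_pos: [503.8, -72.9, 143.0]
tcp_rot: [-3.141, 0.0, -2.652]
contact_force: [-0.2, 0.5, -1.7]
grip_width: 9.2
finger_force: 30.0
```

```bash
python3 - <<'E'
from h import *
o=get_obs();print(o['tool_pos'],o['contact_force'],o['moment'])
E
```

```text
[503.83671061 -72.86429588 143.03423488] [-0.24812899  0.47909607 -1.71491207] [ 0.05112356  0.01710928 -0.05036806]
```

Request:
arm_command:
  gripper: [0,0,0,0,0]
  dp:
    - [0,0,0.06]
    - [0.03,0,0]
    - [0.03,0,0]
    - [0.04,0,0]
    - [0,0,0]
  twist: [0,0,0,0,0]

```text
time: 12.18
tool_pos: [501.5, -74.0, 141.6]
tcp_rot: [3.142, 0.0, -2.652]
contact_force: [0.5, -0.7, -1.6]
grip_width: 8.7
finger_force: 30.0
```

Request:
arm_command:
  gripper: [0,0,0,0,0]
  dp:
    - [-0.05,0,0]
    - [-0.05,0,0]
    - [-0.05,0,0]
    - [-0.05,0,0]
    - [0,0,0]
  twist: [0,0,0,0,0]

```text
time: 12.8
tool_pos: [506.0, -71.6, 141.5]
tcp_rot: [3.141, 0.0, -2.652]
contact_force: [-0.2, 0.6, -1.5]
grip_width: 8.8
finger_force: 30.0
```

Request:
arm_command:
  gripper: [0,0,0,0,0]
  dp:
    - [0.05,0.02,0]
    - [0.05,0.02,0]
    - [0,0.03,0]
    - [0,0.03,0]
    - [0,0,0]
  twist: [0,0,0,0,0]

```text
time: 13.42
tool_pos: [502.5, -70.5, 141.5]
tcp_rot: [3.142, 0.0, -2.652]
contact_force: [-0.1, -0.2, -1.6]
grip_width: 8.7
finger_force: 30.0
```

Request:
arm_command:
  gripper: [0,0,0,0,0]
  dp:
    - [0,-0.05,0]
    - [0,-0.05,0]
    - [0,-0.05,0]
    - [0,-0.05,0]
    - [0,0,0]
  twist: [0,0,0,0,0]

```text
time: 14.05
tool_pos: [504.9, -75.1, 141.5]
tcp_rot: [3.141, 0.0, -2.652]
contact_force: [-0.3, -0.3, -0.9]
grip_width: 8.7
finger_force: 30.0
```

Request:
arm_command:
  gripper: [0,0,0,0,0]
  dp:
    - [0,-0.04,0]
    - [0,-0.04,0]
    - [0,0,0]
    - [0,0,0]
    - [0,0,0]
  twist: [0,0,0,0,0]

```text
time: 14.68
tool_pos: [505.2, -75.9, 141.4]
tcp_rot: [3.139, -0.0, -2.652]
contact_force: [-1.9, 4.9, 0.5]
grip_width: 8.6
finger_force: 30.0
```

```bash
python3 - <<'E'
from h import *
o=get_obs();print(o['tool_pos'],o['contact_force'],o['moment'])
c,im=snap('wrist','w5'); s=cam('scene'); im2=capture('scene')
print(proj(c,(504,-72,76)),proj(s,(504,-72,76)))
u,v=proj(s,(504,-72,90)).astype(int)
a=cv2.resize(im2[v-30:v+30,u-35:u+35],(700,600),interpolation=cv2.INTER_CUBIC)
u,v=proj(c,(504,-72,76)).astype(int)
b=cv2.resize(im[140:262,240:400],(640,488),interpolation=cv2.INTER_CUBIC)
a=cv2.resize(a,(400,343)); b=cv2.resize(b,(400,305))
o=np.zeros((343,800,3),np.uint8);o[:,:400]=a;o[:305,400:]=b
cv2.imwrite('pics/both.png',o[:,:,::-1])
E
```

```text
[505.20722606 -75.87667693 141.36855995] [-1.94253231  4.89785408  0.54219911] [ 1.13212256  0.38636534 -0.02934526]
[323.93593444 226.52167577] [309.1574878  203.64725142]
```

View pics/both.png

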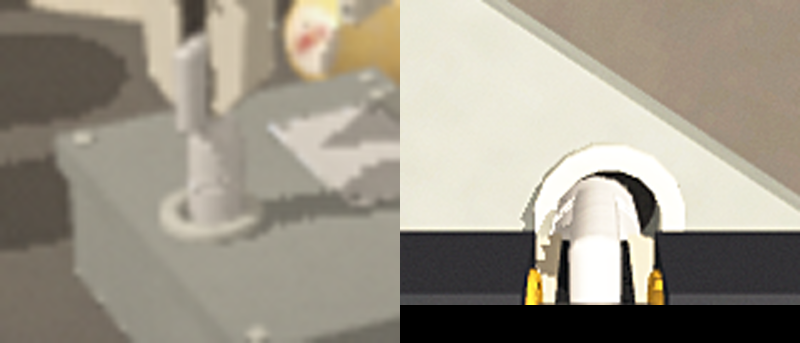

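The combined crop shows the barrel inside the collar, touching the wall on the -y side at 5 N. I'll touch the other sides.

Request:
arm_command:
  gripper: [0,0,0,0,0]
  dp:
    - [0,0.1,0]
    - [0,0.1,0]
    - [0,0.08,0]
    - [0,0.06,0]
    - [0,0,0]
  twist: [0,0,0,0,0]

```text
time: 15.4
tool_pos: [502.0, -69.4, 141.6]
tcp_rot: [-3.141, 0.0, -2.652]
contact_force: [0.0, -0.4, -1.9]
grip_width: 8.5
finger_force: 30.0
```

Request:
arm_command:
  gripper: [0,0,0,0,0]
  dp:
    - [0,-0.08,0]
    - [0,-0.08,0]
    - [0.06,0,0]
    - [0.05,0,0]
    - [0.05,0,0]
  twist: [0,0,0,0,0]

```text
time: 16.02
tool_pos: [500.7, -74.4, 141.6]
tcp_rot: [-3.141, 0.002, -2.652]
contact_force: [4.5, 4.0, -0.7]
grip_width: 8.7
finger_force: 30.0
```

Request:
arm_command:
  gripper: [0,0,0,0,0]
  dp:
    - [-0.1,0,0]
    - [-0.1,0,0]
    - [-0.06,0,0]
    - [-0.06,0,0]
    - [0,0,0]
  twist: [0,0,0,0,0]

```text
time: 16.65
tool_pos: [507.0, -70.8, 141.4]
tcp_rot: [3.141, -0.001, -2.652]
contact_force: [-1.4, -0.3, -2.1]
grip_width: 8.9
finger_force: 30.0
```

```bash
python3 - <<'E'
from h import *
o=get_obs();print(o['tool_pos'],o['contact_force'],o['moment'])
E
```

```text
[507.0152753  -70.84690023 141.37874038] [-1.42139869 -0.33373297 -2.10011341] [0.01272191 0.25070318 0.04012537]
```

Request:
arm_command:
  gripper: [0,0,0,0,0]
  dp:
    - [0.07,0,0]
    - [0.07,0,0]
    - [0,0,0.1]
    - [0,0,0.1]
    - [0,0,0.04]
  twist: [0,0,0,0,0]

```text
time: 17.27
tool_pos: [504.0, -72.5, 135.2]
tcp_rot: [3.141, -0.0, -2.652]
contact_force: [-0.4, 0.8, -1.4]
grip_width: 9.0
finger_force: 30.0
```

Request:
arm_command:
  gripper: [0,0,0,0,0]
  dp:
    - [0,0,0.02]
    - [0,0,0.02]
    - [0,0,0.02]
    - [0,0,0]
    - [0,0,0]
  twist: [0,0,0,0,0]

```text
time: 17.9
tool_pos: [504.1, -72.6, 134.0]
tcp_rot: [3.142, 0.0, -2.652]
contact_force: [0.0, 0.0, -1.4]
grip_width: 8.7
finger_force: 30.0
```

Request:
arm_command:
  gripper: [0,0,0,0,0]
  dp:
    - [0,0,0.04]
    - [0,0,0.03]
    - [0,0,0.03]
    - [0,0,0]
    - [0,0,0]
  twist: [0,0,0,0,0]

```text
time: 18.52
tool_pos: [504.1, -72.6, 131.5]
tcp_rot: [3.142, 0.0, -2.652]
contact_force: [1.1, 0.9, 0.2]
grip_width: 9.0
finger_force: 30.0
```

Request:
arm_command:
  gripper: [0,0,0,0,0]
  dp:
    - [0,0,0.04]
    - [0,0,0.04]
    - [0,0,0.04]
    - [0,0,0.03]
    - [0,0,0]
  twist: [0,0,0,0,0]

```text
time: 19.15
tool_pos: [504.1, -72.5, 127.7]
tcp_rot: [3.141, -0.0, -2.652]
contact_force: [0.4, 1.0, -1.7]
grip_width: 9.0
finger_force: 30.0
```

Request:
arm_command:
  gripper: [0,0,0,0,0]
  dp:
    - [0,0,0.04]
    - [0,0,0.03]
    - [0,0,0.03]
    - [0,0,0]
    - [0,0,0]
  twist: [0,0,0,0,0]

```text
time: 19.77
tool_pos: [504.4, -72.6, 127.1]
tcp_rot: [-3.14, 0.001, -2.652]
contact_force: [-4.0, 0.5, 15.1]
grip_width: 8.7
finger_force: 30.0
```

```bash
python3 - <<'E'
from h import *
o=get_obs();print(o['tool_pos'],o['contact_force'],o['moment'],o['joint_positions'])
E
```

```text
[504.39767272 -72.59561791 127.14843438] [-4.02520215  0.49256361 15.12108063] [ 0.33722799  1.05746575 -0.00813308] [-2.93439174e-01  4.43403640e-01  1.73089373e+00  1.03840595e-05
  9.65584649e-01 -2.35406489e+00]
```

The underside is at the floor height (127.1 − 69.3 ≈ 58) and the force has risen to 15 N, so the key is home. I'll ease the pressure, wiggle the key to confirm, then turn clockwise.

Request:
arm_command:
  gripper: [0,0,0,0,0]
  dp:
    - [0,0,-0.03]
    - [0,0,0]
    - [0,0,0]
    - [0,0,0]
    - [0,0,0]
  twist: [-0.6,0.6,1,1,1]

```text
time: 20.4
tool_pos: [504.5, -72.3, 127.2]
tcp_rot: [-3.141, 0.001, -2.917]
contact_force: [-2.6, 1.6, 9.1]
grip_width: 9.0
finger_force: 30.0
```

```bash
cat > o.py <<'E'
from h import *
o=get_obs();print(o['tool_pos'],o['contact_force'],o['moment'],o['tcp_rot'][2])
E
python3 o.py
```

```text
[504.47391093 -72.33386074 127.18142077] [-2.60415797  1.63785315  9.11004216] [0.5039667  0.4995321  0.02028987] -2.9165616828926395
```

Request:
arm_command:
  gripper: [0,0,0,0,0]
  dp:
    - [0,0,0]
    - [0,0,0]
    - [0,0,0]
    - [0,0,0]
    - [0,0,0]
  twist: [1,1,1,1,1]

```text
time: 21.02
tool_pos: [504.3, -72.0, 127.2]
tcp_rot: [3.141, 0.001, 2.93]
contact_force: [-3.0, 3.7, 9.4]
grip_width: 8.9
finger_force: 30.0
```

```bash
python3 o.py
```

```text
[504.26031731 -72.02556742 127.19391249] [-2.9949068   3.70539249  9.42472059] [0.66868139 0.553168   0.0708287 ] 2.930270406950248
```

Request:
arm_command:
  gripper: [0,0,0,0,0]
  dp:
    - [0,0,0]
    - [0,0,0]
    - [0,0,0]
    - [0,0,0]
    - [0,0,0]
  twist: [1,1,1,1,0.5]

```text
time: 21.65
tool_pos: [504.2, -71.7, 127.2]
tcp_rot: [3.14, 0.0, 2.538]
contact_force: [-1.9, 4.8, 9.5]
grip_width: 8.8
finger_force: 30.0
```

```bash
python3 o.py
```

```text
[504.24949386 -71.72877127 127.18979674] [-1.93666114  4.84602131  9.53593783] [1.00898106 0.51304648 0.08976789] 2.538492309357985
```

Request:
arm_command:
  gripper: [0,0,0,0,0]
  dp:
    - [0,0,0]
    - [0,0,0]
    - [0,0,0]
    - [0,0,0]
    - [0,0,0]
  twist: [0.5,0.4,0.3,0.3,0]

```text
time: 22.28
tool_pos: [504.2, -71.6, 127.2]
tcp_rot: [3.14, -0.0, 2.409]
contact_force: [-2.5, 5.1, 10.4]
grip_width: 8.6
finger_force: 30.0
```

```bash
python3 o.py
```

```text
[504.24393792 -71.6447877  127.18221979] [-2.52751397  5.11460758 10.36858067] [ 1.00874158  0.49976124 -0.00851252] 2.4091669493270413
```

Request:
arm_command:
  gripper: [0,0,0,0,0]
  dp:
    - [0,0,0]
    - [0,0,0]
    - [0,0,0]
    - [0,0,0]
    - [0,0,0]
  twist: [0.4,0.4,0.4,0,0]

```text
time: 22.9
tool_pos: [504.3, -71.6, 127.2]
tcp_rot: [3.14, -0.0, 2.305]
contact_force: [-1.7, 5.4, 9.9]
grip_width: 8.7
finger_force: 30.0
```

```bash
python3 o.py
```

```text
[504.28119399 -71.56396499 127.18552545] [-1.67521845  5.44094309  9.90153688] [1.10509807 0.53924132 0.03239125] 2.304658492644945
```

Request:
arm_command:
  gripper: [0,0,0,0,0]
  dp:
    - [0,0,0]
    - [0,0,0]
    - [0,0,0]
    - [0,0,0]
    - [0,0,0]
  twist: [0.4,0.4,0.2,0,0]

```text
time: 23.52
tool_pos: [504.4, -71.5, 127.2]
tcp_rot: [3.14, -0.001, 2.217]
contact_force: [-3.1, 6.0, 10.0]
grip_width: 8.6
finger_force: 30.0
```

```bash
python3 o.py
```

```text
[504.36136649 -71.52778927 127.18603189] [-3.12730289  5.95283893 10.02125523] [1.09680742 0.44719474 0.10228614] 2.2174794252369034
```

Request:
arm_command:
  gripper: [0,0,0,0,0]
  dp:
    - [0,0,0]
    - [0,0,0]
    - [0,0,0]
    - [0,0,0]
    - [0,0,0]
  twist: [0.4,0.4,0,0,0]

```text
time: 24.15
tool_pos: [504.4, -71.3, 127.2]
tcp_rot: [3.139, -0.001, 2.148]
contact_force: [-2.1, 6.0, 9.3]
grip_width: 8.7
finger_force: 30.0
```

```bash
python3 o.py
```

```text
[504.42421313 -71.28490189 127.21494679] [-2.11960274  6.00808966  9.25403   ] [1.33436608 0.39340025 0.03975714] 2.147601231499727
```

Request:
arm_command:
  gripper: [0,0,0,0,0]
  dp:
    - [0,0,0]
    - [0,0,0]
    - [0,0,0]
    - [0,0,0]
    - [0,0,0]
  twist: [0.4,0.4,0,0,0]

```text
time: 24.78
tool_pos: [504.5, -71.2, 127.2]
tcp_rot: [3.139, -0.001, 2.078]
contact_force: [-1.8, 7.2, 9.0]
grip_width: 8.8
finger_force: 30.0
```

```bash
python3 o.py
```

```text
[504.52682039 -71.15499711 127.19737478] [-1.75217893  7.15682279  9.0308274 ] [1.45304873 0.26429391 0.05550597] 2.077686324469129
```

Request:
arm_command:
  gripper: [0,0,0,0,0]
  dp:
    - [0,0,0]
    - [0,0,0]
    - [0,0,0]
    - [0,0,0]
    - [0,0,0]
  twist: [0.4,0.4,0,0,0]

```text
time: 25.4
tool_pos: [504.7, -71.1, 127.2]
tcp_rot: [3.139, -0.001, 2.008]
contact_force: [-0.5, 6.6, 9.2]
grip_width: 8.9
finger_force: 30.0
```

```bash
python3 o.py
```

```text
[504.67059369 -71.12634646 127.21885923] [-0.47950465  6.64115112  9.16034135] [1.51942907 0.22707109 0.0687158 ] 2.0079539953494976
```

Request:
arm_command:
  gripper: [0,0,0,0,0]
  dp:
    - [0,0,0]
    - [0,0,0]
    - [0,0,0]
    - [0,0,0]
    - [0,0,0]
  twist: [0.4,0.4,0,0,0]

```text
time: 26.02
tool_pos: [504.7, -71.1, 127.2]
tcp_rot: [3.139, -0.001, 1.938]
contact_force: [-0.9, 7.8, 9.1]
grip_width: 9.0
finger_force: 30.0
```

```bash
python3 o.py
```

```text
[504.73282222 -71.11507714 127.17858491] [-0.86400433  7.81279716  9.09737737] [1.55364179 0.1717289  0.09317913] 1.9380302765867208
```

Request:
arm_command:
  gripper: [0,0,0,0,0]
  dp:
    - [0,0,0]
    - [0,0,0]
    - [0,0,0]
    - [0,0,0]
    - [0,0,0]
  twist: [0.4,0.4,0,0,0]

```text
time: 26.65
tool_pos: [504.8, -71.2, 127.2]
tcp_rot: [3.139, -0.001, 1.868]
contact_force: [-0.8, 7.3, 7.9]
grip_width: 9.1
finger_force: 30.0
```

```bash
python3 o.py
```

```text
[504.83469355 -71.15996423 127.20450093] [-0.78795018  7.29239002  7.94873593] [1.44147763 0.09009381 0.15481891] 1.8683596625297059
```

Request:
arm_command:
  gripper: [0,0,0,0,0]
  dp:
    - [0,0,0]
    - [0,0,0]
    - [0,0,0]
    - [0,0,0]
    - [0,0,0]
  twist: [0.4,0.4,0,0,0]

```text
time: 27.28
tool_pos: [504.9, -71.2, 127.2]
tcp_rot: [3.139, -0.001, 1.799]
contact_force: [0.4, 6.9, 8.3]
grip_width: 8.6
finger_force: 30.0
```

```bash
python3 o.py
```

```text
[504.91304262 -71.20980106 127.22752821] [0.39280897 6.8969427  8.28664566] [1.46727843 0.04068517 0.13598095] 1.7985764947407195
```

```bash
cat > wing.py <<'E'
from h import *
def f(im,n):
    g=im.min(axis=2)
    print(n)
    for v in range(226,262,5):
        r=g[v,280:360].astype(int); d=np.diff(r); i=np.argsort(-np.abs(d))[:6]; print(v,sorted([(int(k)+280,int(d[k])) for k in i]))
import sys
f(cv2.imread('pics/w5.png'),'before')
c,im=snap('wrist','w6'); f(im,'now')
E
python3 wing.py
```

```text
before
226 [(288, -79), (293, 136), (301, 77), (304, -82), (334, -215), (343, 81)]
231 [(288, -91), (293, 134), (300, 64), (301, -107), (335, -205), (344, 78)]
236 [(293, 111), (299, -138), (327, -109), (330, 148), (340, -108), (341, -110)]
241 [(293, 114), (297, -134), (306, 118), (327, -126), (331, 179), (341, -109)]
246 [(293, 125), (307, 131), (327, -127), (328, -94), (332, 142), (340, -162)]
251 [(296, 116), (302, -128), (307, 127), (327, -126), (332, 199), (338, -160)]
256 [(296, 214), (301, -136), (307, 131), (327, -130), (333, 177), (338, -205)]
261 [(289, 58), (301, -75), (307, 69), (327, -51), (333, 65), (338, -86)]
now
226 [(296, -114), (300, 247), (334, -135), (338, 74), (349, -71), (358, 86)]
231 [(285, 73), (295, -130), (299, 221), (334, 121), (335, -170), (340, 90)]
236 [(293, 67), (294, 74), (306, 60), (307, 116), (327, -90), (330, 78)]
241 [(293, 71), (294, 71), (303, -107), (306, 180), (327, -85), (331, 80)]
246 [(293, 63), (294, 84), (303, -72), (306, 177), (307, 75), (327, -86)]
251 [(302, -125), (306, 172), (307, 81), (327, -91), (332, 96), (338, -89)]
256 [(296, 137), (306, 99), (307, 156), (327, -111), (332, 111), (338, -109)]
261 [(301, -47), (307, 42), (311, 89), (327, -36), (333, 30), (338, -31)]
```

```bash
cat > av.py <<'E'
from h import *
L=[]
for i in range(8):
    o=get_obs(); L.append(np.r_[o['tool_pos'],o['contact_force'],o['moment'],o['tcp_rot'][2],o['time']]); capture('wrist')
L=np.array(L);print(np.round(L.mean(0),3));print('mz',np.round(L[:,8],3))
E
python3 av.py
```

```text
[ 5.04894e+02 -7.12150e+01  1.27204e+02 -1.62000e-01  7.04200e+00
  8.28500e+00  1.44300e+00  4.10000e-02  1.12000e-01  1.79900e+00
  2.75000e+01]
mz [0.128 0.122 0.113 0.092 0.128 0.123 0.074 0.12 ]
```

Request:
arm_command:
  gripper: [0,0,0,0,0]
  dp:
    - [0,0,0]
    - [0,0,0]
    - [0,0,0]
    - [0,0,0]
    - [0,0,0]
  twist: [0.3,0.3,0,0,0]

```text
time: 28.35
tool_pos: [504.8, -71.2, 127.2]
tcp_rot: [3.139, -0.002, 1.746]
contact_force: [-0.7, 7.9, 8.2]
grip_width: 8.9
finger_force: 30.0
```

```bash
python3 av.py
```

```text
[ 5.04848e+02 -7.11630e+01  1.27205e+02 -2.21000e-01  7.19800e+00
  8.59300e+00  1.47500e+00  7.70000e-02  1.79000e-01  1.74600e+00
  2.85250e+01]
mz [0.143 0.22  0.23  0.168 0.104 0.188 0.197 0.181]
```

Request:
arm_command:
  gripper: [0,0,0,0,0]
  dp:
    - [0.02,0,0]
    - [0.02,0,0]
    - [0,0,0]
    - [0,0,0]
    - [0,0,0]
  twist: [0,0,0,0,0]

```text
time: 29.38
tool_pos: [504.8, -70.9, 127.2]
tcp_rot: [3.139, -0.0, 1.747]
contact_force: [-0.3, 5.1, 7.7]
grip_width: 8.7
finger_force: 30.0
```

```bash
python3 av.py
```

```text
[ 5.04825e+02 -7.08930e+01  1.27208e+02 -1.20000e-01  4.52500e+00
  7.49900e+00  8.12000e-01  4.70000e-02  1.76000e-01  1.74700e+00
  2.95500e+01]
mz [0.13  0.164 0.169 0.192 0.196 0.265 0.125 0.164]
```

Request:
arm_command:
  gripper: [0,0,0,0,0]
  dp:
    - [0,0,0]
    - [0,0,0]
    - [0,0,0]
    - [0,0,0]
    - [0,0,0]
  twist: [0.3,0.3,0,0,0]

```text
time: 30.4
tool_pos: [505.0, -70.9, 127.2]
tcp_rot: [3.139, -0.0, 1.694]
contact_force: [0.5, 3.6, 7.2]
grip_width: 8.8
finger_force: 30.0
```

```bash
python3 av.py
```

```text
[ 5.04940e+02 -7.08960e+01  1.27215e+02  5.04000e-01  4.05400e+00
  7.19600e+00  8.51000e-01 -1.90000e-02  1.01000e-01  1.69400e+00
  3.05750e+01]
mz [0.139 0.065 0.115 0.094 0.078 0.113 0.121 0.084]
```

Request:
arm_command:
  gripper: [0,0,0,0,0]
  dp:
    - [0.03,0,-0.06]
    - [0,0,0]
    - [0,0,0]
    - [0,0,0]
    - [0,0,0]
  twist: [0,0,0,0,0]

```text
time: 31.42
tool_pos: [504.7, -70.7, 127.4]
tcp_rot: [3.14, -0.0, 1.694]
contact_force: [5.7, 2.2, -4.9]
grip_width: 8.9
finger_force: 30.0
```

```bash
sed -i 's/range(8)/range(5)/' av.py; python3 av.py
```

```text
[ 5.04728e+02 -7.06760e+01  1.27380e+02  5.22900e+00  2.57400e+00
 -4.69900e+00  4.17000e-01 -1.02600e+00  3.80000e-02  1.69400e+00
  3.15250e+01]
mz [0.039 0.035 0.02  0.072 0.025]
```

Request:
arm_command:
  gripper: [0,0,0,0,0]
  dp:
    - [0,0,0]
    - [0,0,0]
    - [0,0,0]
    - [0,0,0]
    - [0,0,0]
  twist: [0.5,0.5,0,0,0]

```text
time: 32.3
tool_pos: [504.8, -70.8, 127.5]
tcp_rot: [3.139, -0.0, 1.606]
contact_force: [4.4, 1.5, -4.3]
grip_width: 8.9
finger_force: 30.0
```

```bash
python3 av.py; python3 wing.py | tail -8
```

```text
[ 5.04775e+02 -7.07730e+01  1.27494e+02  4.32200e+00  1.89000e+00
 -4.50800e+00  3.76000e-01 -1.03100e+00 -5.30000e-02  1.60600e+00
  3.24000e+01]
mz [-0.075 -0.023 -0.064 -0.02  -0.084]
226 [(296, -97), (297, -122), (300, 122), (301, 127), (334, -152), (339, 100)]
231 [(285, 83), (295, -137), (299, 231), (307, -95), (334, 90), (335, -147)]
236 [(293, 36), (294, 39), (327, -52), (328, -30), (330, 80), (341, -36)]
241 [(303, -64), (306, 62), (327, -78), (328, -47), (331, 75), (340, -53)]
246 [(303, -60), (306, 58), (307, 49), (327, -85), (332, 54), (340, -67)]
251 [(302, -90), (306, 60), (307, 54), (327, -83), (332, 90), (338, -69)]
256 [(296, 75), (301, -45), (307, 72), (327, -87), (333, 53), (338, -84)]
261 [(301, -34), (307, 46), (327, -30), (333, 36), (338, -34), (345, -25)]
```

Torque rose and then fell off without a clear stop. I'll lift the key off and look at the spindle's angle directly: 28° means unturned, about 46° means locked.

Request:
arm_command:
  gripper: [0,0,0,0,0]
  dp:
    - [0,0,-0.2]
    - [0,0,-0.6]
    - [0,0,-0.9]
    - [0,0,-1]
    - [0,0,-1]
  twist: [0,0,0,0,0]

```text
time: 33.22
tool_pos: [503.2, -71.0, 221.3]
tcp_rot: [-3.141, 0.0, 1.607]
contact_force: [-0.3, -0.3, -1.1]
grip_width: 8.9
finger_force: 30.0
```

Request:
arm_command:
  gripper: [0,0,0,0,0]
  dp:
    - [0,-0.6,-0.6]
    - [0,-0.6,0]
    - [0,-0.4,0]
    - [0,0,0]
    - [0,0,0]
  twist: [0,0,0,0,0]

```text
time: 33.85
tool_pos: [464.1, -72.4, 235.0]
tcp_rot: [3.142, 0.0, 1.607]
contact_force: [-0.6, 0.2, -0.8]
grip_width: 8.5
finger_force: 30.0
```

```bash
cat > sp.py <<'E'
from h import *
def spin(c,im,n):
    # rectified top view of plane z=68, 0.2 mm/px, x up->rows, around lock
    K,A,p=c; g=cv2.cvtColor(im,cv2.COLOR_RGB2GRAY)
    u0=proj(c,(504,-72.4,76)); print(n,'lock px',u0)
    s=0.25;N=200;o0=np.array([504,-72.4])
    I,J=np.meshgrid(np.arange(N),np.arange(N),indexing='ij')
    X=o0[0]+(I-N/2)*s; Y=o0[1]+(J-N/2)*s; P=np.stack([X,Y,np.full_like(X,66.)],-1)-p
    q=P@A; mx=(K[0,0]*q[...,0]/q[...,2]+K[0,2]).astype(np.float32); my=(K[1,1]*q[...,1]/q[...,2]+K[1,2]).astype(np.float32)
    w=cv2.remap(g,mx,my,cv2.INTER_CUBIC)
    # dark bore -> its filled contour; bright inside = spindle
    d=(w<75).astype(np.uint8); cs,_=cv2.findContours(d,cv2.RETR_EXTERNAL,cv2.CHAIN_APPROX_NONE)
    k=max(cs,key=cv2.contourArea); h=cv2.convexHull(k); (x,y),r=cv2.minEnclosingCircle(h); print(' bore c',o0[0]+(y-N/2)*s,o0[1]+(x-N/2)*s,'r',r*s)
    f=np.zeros_like(d); cv2.circle(f,(int(x),int(y)),int(9.5/s),1,-1)
    hf=np.zeros_like(d); cv2.fillConvexPoly(hf,h,1); m=((w>60)&(cv2.erode(hf,np.ones((9,9)))>0)&(f>0)).astype(np.uint8)
    cs,_=cv2.findContours(m,cv2.RETR_EXTERNAL,cv2.CHAIN_APPROX_NONE); k=max(cs,key=cv2.contourArea)
    R_=cv2.minAreaRect(k); print(' rect',R_[1][0]*s,R_[1][1]*s,'area',cv2.contourArea(k)*s*s)
    b=cv2.boxPoints(R_); e=b[1]-b[0]; print(' flat angle deg mod 90: %.1f'%(np.degrees(np.arctan2(e[0],e[1]))%90))
    # 4-fold angle from contour moment
    M=cv2.moments(k);cx,cy=M['m10']/M['m00'],M['m01']/M['m00'];ys,xs=np.nonzero(m);zc=((ys-cy)+1j*(xs-cx));a4=np.angle((zc**4).sum())/4
    print(' 4fold corner dir %.1f -> flat %.1f'%(np.degrees(a4)%90,(np.degrees(a4)+45)%90))
    for r in range(60,142,4): print(' ',''.join(' .:-=+*#%@'[min(9,int(v)//26)] for v in w[r,60:142:2]))
if __name__=='__main__':
    cal=get_calibration('wrist');T=np.eye(4);T[:3,:3]=rot([3.1415,0,3.1415]);T[:3,3]=[504.7,-75.98,245.03];T=T@np.array(cal['mount'])
    spin((np.array(cal['mtx']),T[:3,:3],T[:3,3]),cv2.imread('pics/w2.png')[:,:,::-1].copy(),'before')
    o=get_obs();print(o['tool_pos'],o['tcp_rot'])
    c,im=snap('wrist','w7'); spin(c,im,'now')
E
python3 sp.py
```

```text
before lock px [321.1834005  190.72649323]
 bore c 506.125 -70.96191635131837 r 13.568285942077637
 rect 12.410176277160645 11.62755298614502 area 123.875
 flat angle deg mod 90: 26.6
 4fold corner dir 71.3 -> flat 26.3
  @@@@@@@@@@@@#+=--:::.:... ..::-=++#@@@@@@
  @@@@@@@@%*=:.                    ..:=*@@@
  @@@@@#=-:.     ........  ...         .:=#
  @@@#=.      ........  . ..:.  ......    .
  @%+:    ........... ..::---:.. .......   
  *-.   .......   ...:---=+++*=:  .........
  .    ..........:---=+==+**##*=.   .......
    .....  ..:---=+++++++****##*=.  .......
    .....  .:=+**+*#@@%%%%%%%%%#+-.   .....
   ......  .=*%#*#%@@@@@@@@@@@@*==:.  .....
  ......   :*%@@#%%%@@@@@@@@@@@%#*+-:.  ...
  .......   :+#%###%@@@@@@@@@@@%##%%#-   ..
  ........   -***+*%@@@@@@@@@@@#+*%@@+.   .
  .........  .:-==+%@@@@@@@@@@@*+#@@@%+:  .
  . .........  :+*+*%@@@@@@@@#+*#@@@#=:.  .
    .........  .--=+**##%%##*-:+#*=-:   ...
  ..  .........  .-*##*##+==-: ::.    .....
  =:.   .......  .:=**+=-:....    .........
  ++=:.  ........  ..:.      ..............
  =+++=:....  .....     .............    ..

[... 583 characters left out ...]
:.. ...   .....   :+*#*==--:..    ..    
  :..  ..  .....   :+*****++=---:..   ..   
  ..  ........    ::-:-#@#===-----:...     
  ..........    .=#%%%%@@@@@@#+=----:..    
  .   ....    :=*%@@@@@@@%%@%*++++=-:::... 
  ...  ..  .=**##%@@@@@@@@%%%%%%%%%#**=-:. 
  .      :+%@@%%%@@@@@@@@@@%%#**#%@@@%+:   
  ....   :+%@@%%%@@@@@@@@@@@%*++*%@@*=.   .
  :..      :=*%%%%@@@@@@@@@%#+=+*#*-.    ..
  :......    .:+#%%%@@@@@%#*+++*+-.    ....
  :...  ...     .:=**#**+==++++-.   .   ...
  :.... ......     :+*******+-:      ..... 
  --:..  .....  .    :=#%%#=:    ......... 
  +===:.    ......     -**=.   ...  .....  
  ==+++=-.     ....          ...........   
  ====+++=-:.    ..  ...  ............    .
```

The spindle's flats went from 26° to 48°. That is about 68° clockwise, close to the 71.6° stop. I'll re-seat the key in line with the flats at 138° and turn it gently by just the play plus the rest, so it is surely at the stop.

Request:
arm_command:
  gripper: [0,0,0,0,0]
  dp:
    - [-0.01,0.8,0]
    - [-0.01,0.8,0]
    - [0,0,0.3]
    - [0,0,0.3]
    - [0,0,0.3]
  twist: [0,0,-1,-1,-1]

```text
time: 34.52
tool_pos: [504.2, -71.3, 211.9]
tcp_rot: [-3.141, -0.0, 1.872]
contact_force: [-1.0, -0.5, -0.3]
grip_width: 8.8
finger_force: 30.0
```

Request:
arm_command:
  gripper: [0,0,0,0,0]
  dp:
    - [0,0,0.4]
    - [0,0,0.4]
    - [0,0,0.4]
    - [0,0,0.4]
    - [0,0,0.4]
  twist: [-1,-1,-1,-1,-1]

```text
time: 35.15
tool_pos: [504.2, -71.3, 161.9]
tcp_rot: [-3.141, -0.0, 2.308]
contact_force: [0.5, -0.8, -1.3]
grip_width: 9.3
finger_force: 30.0
```

Request:
arm_command:
  gripper: [0,0,0,0,0]
  dp:
    - [0,0,0.3]
    - [0,0,0.2]
    - [0,0,0]
    - [0,0,0]
    - [0,0,0]
  twist: [-1,-0.2,0,0,0]

```text
time: 35.78
tool_pos: [504.1, -71.4, 150.3]
tcp_rot: [3.141, 0.001, 2.409]
contact_force: [-0.5, -0.2, -0.6]
grip_width: 8.7
finger_force: 30.0
```

Request:
arm_command:
  gripper: [0,0,0,0,0]
  dp:
    - [0,0,0.2]
    - [0,0,0.15]
    - [0,0,0.12]
    - [0,0,0.1]
    - [0,0,0.06]
  twist: [0,0,0,0,0]

```text
time: 36.4
tool_pos: [503.9, -71.3, 134.1]
tcp_rot: [3.142, -0.0, 2.409]
contact_force: [-0.6, -0.0, -1.1]
grip_width: 8.9
finger_force: 30.0
```

Request:
arm_command:
  gripper: [0,0,0,0,0]
  dp:
    - [0,0,0.05]
    - [0,0,0.05]
    - [0,0,0.04]
    - [0,0,0]
    - [0,0,0]
  twist: [0,0,0,0,0]

```text
time: 37.02
tool_pos: [503.9, -71.3, 130.8]
tcp_rot: [3.141, 0.0, 2.41]
contact_force: [-0.2, 0.1, 0.1]
grip_width: 8.9
finger_force: 30.0
```

Dropping on without resistance. Down to the floor.

Request:
arm_command:
  gripper: [0,0,0,0,0]
  dp:
    - [0,0,0.06]
    - [0,0,0.06]
    - [0,0,0.05]
    - [0,0,0.02]
    - [0,0,0]
  twist: [0,0,0,0,0]

```text
time: 37.65
tool_pos: [504.0, -71.3, 127.2]
tcp_rot: [3.141, 0.001, 2.41]
contact_force: [-3.5, 1.3, 9.1]
grip_width: 9.0
finger_force: 30.0
```

Request:
arm_command:
  gripper: [0,0,0,0,0]
  dp:
    - [0,0,0]
    - [0,0,0]
    - [0,0,0]
    - [0,0,0]
    - [0,0,0]
  twist: [0.6,0.6,0.4,0,0]

```text
time: 38.28
tool_pos: [504.5, -71.4, 127.2]
tcp_rot: [3.14, 0.002, 2.27]
contact_force: [-1.1, 1.0, 7.8]
grip_width: 9.0
finger_force: 30.0
```

```bash
sed -i 's/range(5)/range(4)/' av.py; python3 av.py
```

```text
[ 5.04517e+02 -7.13560e+01  1.27187e+02 -1.31100e+00  1.23800e+00
  8.01700e+00  1.48000e-01  2.61000e-01  2.30000e-02  2.27000e+00
  3.83500e+01]
mz [ 0.056 -0.009  0.034  0.01 ]
```

Request:
arm_command:
  gripper: [0,0,0,0,0]
  dp:
    - [0,0,0]
    - [0,0,0]
    - [0,0,0]
    - [0,0,0]
    - [0,0,0]
  twist: [0.4,0.4,0.4,0,0]

```text
time: 39.1
tool_pos: [504.6, -71.2, 127.2]
tcp_rot: [3.14, 0.001, 2.165]
contact_force: [-0.9, 1.4, 8.0]
grip_width: 8.8
finger_force: 30.0
```

```bash
python3 av.py
```

```text
[ 5.04554e+02 -7.11530e+01  1.27210e+02 -1.23900e+00  1.67900e+00
  8.10600e+00  3.29000e-01  2.47000e-01  2.00000e-03  2.16500e+00
  3.91750e+01]
mz [-0.002  0.017  0.019 -0.024]
```

Request:
arm_command:
  gripper: [0,0,0,0,0]
  dp:
    - [0,0,0]
    - [0,0,0]
    - [0,0,0]
    - [0,0,0]
    - [0,0,0]
  twist: [0.4,0.4,0.4,0,0]

```text
time: 39.92
tool_pos: [504.6, -70.9, 127.2]
tcp_rot: [3.139, 0.001, 2.06]
contact_force: [-0.8, 3.1, 7.8]
grip_width: 8.8
finger_force: 30.0
```

```bash
python3 av.py
```

```text
[ 5.04624e+02 -7.08870e+01  1.27197e+02 -5.06000e-01  2.96700e+00
  8.25800e+00  6.20000e-01  1.68000e-01  4.10000e-02  2.06000e+00
  4.00000e+01]
mz [0.036 0.042 0.036 0.049]
```

Request:
arm_command:
  gripper: [0,0,0,0,0]
  dp:
    - [0,0,0]
    - [0,0,0]
    - [0,0,0]
    - [0,0,0]
    - [0,0,0]
  twist: [0.4,0.4,0.4,0,0]

```text
time: 40.75
tool_pos: [504.7, -70.8, 127.2]
tcp_rot: [3.139, 0.001, 1.956]
contact_force: [-0.2, 3.2, 7.4]
grip_width: 9.0
finger_force: 30.0
```

```bash
python3 av.py
```

```text
[ 5.04725e+02 -7.08350e+01  1.27215e+02 -5.15000e-01  3.35100e+00
  8.25700e+00  6.48000e-01  9.80000e-02  7.80000e-02  1.95600e+00
  4.08250e+01]
mz [0.083 0.081 0.081 0.067]
```

Torque is climbing steadily, so the key is pressing on the stop. I'll add a little more, then unload it within the play and lift off.

Request:
arm_command:
  gripper: [0,0,0,0,0]
  dp:
    - [0,0,0]
    - [0,0,0]
    - [0,0,0]
    - [0,0,0]
    - [0,0,0]
  twist: [0.4,0.4,0.2,0,0]

```text
time: 41.58
tool_pos: [504.7, -70.8, 127.2]
tcp_rot: [3.139, 0.0, 1.869]
contact_force: [-0.1, 2.9, 7.7]
grip_width: 8.6
finger_force: 30.0
```

```bash
python3 av.py
```

```text
[ 5.04745e+02 -7.08290e+01  1.27218e+02 -3.70000e-02  3.67800e+00
  8.19900e+00  6.48000e-01  7.90000e-02  1.88000e-01  1.86900e+00
  4.16500e+01]
mz [0.187 0.194 0.159 0.211]
```

Request:
arm_command:
  gripper: [0,0,0,0,0]
  dp:
    - [0,0,-0.02]
    - [0,0,-0.02]
    - [0,0,0]
    - [0,0,-0.1]
    - [0,0,-0.3]
  twist: [-1,-1,-1,0,0]

```text
time: 42.4
tool_pos: [503.9, -71.2, 137.1]
tcp_rot: [-3.141, -0.0, 2.129]
contact_force: [-0.7, 0.1, -1.5]
grip_width: 8.9
finger_force: 30.0
```

Request:
arm_command:
  gripper: [0,0,0,0,0]
  dp:
    - [0,0,-0.8]
    - [0,0,-1]
    - [0,-0.6,-1]
    - [0,-0.6,-0.8]
    - [0,-0.4,0]
  twist: [0,0,0,0,0]

```text
time: 43.02
tool_pos: [469.9, -93.3, 228.5]
tcp_rot: [3.14, 0.003, 2.129]
contact_force: [0.7, -0.5, -1.3]
grip_width: 9.1
finger_force: 30.0
```

```bash
python3 sp.py | grep -v '@@@\|\.\.\.' | tail -12
```

```text
before lock px [321.31802437 190.74259643]
 bore c 506.0 -71.025 r 13.562956809997559
 rect 12.40255069732666 11.602696418762207 area 124.0625
 flat angle deg mod 90: 27.6
 4fold corner dir 71.0 -> flat 26.0
[469.88286845 -93.27571467 228.53191635] [3.14021611e+00 2.61499045e-03 2.12903229e+00]
now lock px [361.33687173 195.24064864]
 bore c 506.1593837738037 -72.34215965270997 r 13.444145202636719
 rect 10.96015453338623 12.551145553588867 area 126.84375
 flat angle deg mod 90: 45.0
 4fold corner dir 89.3 -> flat 44.3
```

The spindle now stands at about 44.5°; the stop is at 44.9°, so it is locked at the stop. Carrying the key back.

Request:
arm_command:
  gripper: [0,0,0,0,0]
  dp:
    - [0,0,0]
    - [0,0,0]
    - [0,0,0]
    - [0,0,0]
    - [0,0,0]
  twist: [-1,-1,-1,-1,-1]

```text
time: 43.7
tool_pos: [469.4, -92.4, 225.7]
tcp_rot: [-3.141, -0.002, 2.569]
contact_force: [-0.4, 0.1, -0.6]
grip_width: 8.8
finger_force: 30.0
```

Request:
arm_command:
  gripper: [0,0,0,0,0]
  dp:
    - [0,0,0]
    - [0,0,0]
    - [0,0,0]
    - [0,0,0]
    - [0,0,0]
  twist: [-1,-1,-1,-1,-0.8]

```text
time: 44.32
tool_pos: [469.5, -92.4, 225.8]
tcp_rot: [3.141, -0.002, 2.987]
contact_force: [-0.7, 0.2, -0.6]
grip_width: 8.6
finger_force: 30.0
```

Request:
arm_command:
  gripper: [0,0,0,0,0]
  dp:
    - [-0.16,-0.93,0.2]
    - [-0.16,-0.93,0.2]
    - [-0.16,-0.93,0.2]
    - [-0.16,-0.93,0.2]
    - [-0.16,-0.93,0.2]
  twist: [0,0,0,0,0]

```text
time: 44.95
tool_pos: [471.1, -210.9, 200.5]
tcp_rot: [3.141, -0.002, 2.985]
contact_force: [-0.9, -0.8, -0.9]
grip_width: 8.3
finger_force: 30.0
```

Request:
arm_command:
  gripper: [0,0,0,0,0]
  dp:
    - [-0.16,-0.93,0.2]
    - [-0.16,-0.93,0.2]
    - [-0.16,-0.93,0.2]
    - [-0.16,-0.93,0.2]
    - [-0.16,-0.93,0.2]
  twist: [0,0,0,0,0]

```text
time: 45.58
tool_pos: [473.3, -330.0, 176.6]
tcp_rot: [3.141, -0.0, 2.985]
contact_force: [0.8, 0.9, -1.5]
grip_width: 8.7
finger_force: 30.0
```

Request:
arm_command:
  gripper: [0,0,0,0,0]
  dp:
    - [-0.13,-0.9,0]
    - [-0.13,-0.82,0.4]
    - [0,0,0.4]
    - [0,0,0.4]
    - [0,0,0]
  twist: [0,0,0,0,0]

```text
time: 46.2
tool_pos: [472.7, -370.8, 145.7]
tcp_rot: [3.14, -0.002, 2.986]
contact_force: [0.0, -0.0, -1.8]
grip_width: 9.2
finger_force: 30.0
```

```bash
python3 o.py
```

```text
[ 472.7204658  -370.77888114  145.70968207] [ 0.03922684 -0.04064922 -1.81965063] [ 0.04918576 -0.02272375 -0.05400351] 2.9861715609839603
```

Request:
arm_command:
  gripper: [0,0,0,0,0]
  dp:
    - [-0.04,-0.16,0.5]
    - [0,0,0.5]
    - [0,0,0.3]
    - [0,0,0.1]
    - [0,0,0]
  twist: [0,0,0,0,0]

```text
time: 46.82
tool_pos: [473.5, -376.0, 111.9]
tcp_rot: [3.141, -0.0, 2.986]
contact_force: [-0.3, 0.5, -1.3]
grip_width: 8.5
finger_force: 30.0
```

```bash
python3 o.py
```

```text
[ 473.47414531 -376.03431068  111.92084625] [-0.28003818  0.49182061 -1.28570136] [ 0.01938652  0.02726334 -0.02179527] 2.98551040306084
```

Request:
arm_command:
  gripper: [0,0,0,0,0]
  dp:
    - [0.03,0.04,0]
    - [0,0,0.1]
    - [0,0,0.15]
    - [0,0,0.15]
    - [0,0,0.08]
  twist: [0,0,0,0,0]

```text
time: 47.45
tool_pos: [472.8, -374.8, 99.6]
tcp_rot: [3.141, -0.0, 2.985]
contact_force: [0.7, -1.3, -0.9]
grip_width: 9.0
finger_force: 30.0
```

```bash
python3 o.py
```

```text
[ 472.76459465 -374.83143304   99.57235987] [ 0.68434205 -1.28877781 -0.93164121] [ 0.01450918  0.0229754  -0.00431377] 2.9854550527606505
```

In the hole. Lowering the last 18 mm.

Request:
arm_command:
  gripper: [0,0,0,0,0]
  dp:
    - [0,0,0.2]
    - [0,0,0.2]
    - [0,0,0.16]
    - [0,0,0.1]
    - [0,0,0.04]
  twist: [0,0,0,0,0]

```text
time: 48.08
tool_pos: [472.9, -374.9, 82.3]
tcp_rot: [3.141, -0.0, 2.985]
contact_force: [0.5, 0.4, -2.2]
grip_width: 9.2
finger_force: 30.0
```

Request:
arm_command:
  gripper: [0,0,0,0,0]
  dp:
    - [0,0,0.02]
    - [0,0,0.02]
    - [0,0,0]
    - [0,0,0]
    - [0,0,0]
  twist: [0,0,0,0,0]

```text
time: 48.7
tool_pos: [472.9, -375.0, 81.5]
tcp_rot: [3.142, 0.0, 2.985]
contact_force: [0.9, -0.3, -1.6]
grip_width: 9.2
finger_force: 30.0
```

Request:
arm_command:
  gripper: [0,0,0,20,35]
  dp:
    - [0,0,0.02]
    - [0,0,0]
    - [0,0,0]
    - [0,0,0]
    - [0,0,0]
  twist: [0,0,0,0,0]

```text
time: 49.32
tool_pos: [472.9, -374.9, 80.8]
tcp_rot: [3.141, -0.0, 2.985]
contact_force: [0.4, -0.3, -0.3]
grip_width: 24.5
finger_force: 0.0
```

Request:
arm_command:
  gripper: [35,35,35,35,35]
  dp:
    - [0,0,0]
    - [0,0,-0.2]
    - [0,0,-0.6]
    - [0,0,-0.9]
    - [0,0,-0.9]
  twist: [0,0,0,0,0]

```text
time: 49.95
tool_pos: [473.0, -375.1, 147.8]
tcp_rot: [-3.141, 0.001, 2.985]
contact_force: [-0.7, 0.2, -0.3]
grip_width: 34.9
finger_force: 0.0
```

Request:
arm_command:
  gripper: [35,35,35,35,35]
  dp:
    - [0,0,-1]
    - [0,0,-0.8]
    - [0,0,-0.4]
    - [0,0,0]
    - [0,0,0]
  twist: [0,0,0,0,0]

```text
time: 50.58
tool_pos: [472.6, -374.6, 200.2]
tcp_rot: [3.141, -0.001, 2.985]
contact_force: [0.0, 0.1, 0.5]
grip_width: 34.8
finger_force: 0.0
```

```bash
python3 - <<'E'
from h import *
o=get_obs();print(o['tool_pos'],o['time'],o['contact_force'])
c,im=snap('wrist','w8')
hsv=cv2.cvtColor(im,cv2.COLOR_RGB2HSV); u,v=proj(c,(472.4,-376,93)); print(u,v)
m=cv2.inRange(hsv,(0,0,225),(180,25,255)); m[:,:int(u)-40]=0;m[:,int(u)+40:]=0;m[:int(v)-50]=0;m[int(v)+50:]=0;m[258:]=0
cs,_=cv2.findContours(m,cv2.RETR_EXTERNAL,cv2.CHAIN_APPROX_NONE)
k=max(cs,key=cv2.contourArea);r=cv2.minAreaRect(k);print(r);print(np.round([ray(c,q,93)[:2] for q in cv2.boxPoints(r)],1))
E
```

```text
[ 472.55330302 -374.64545928  200.22415879] 50.575 [0.01630081 0.14778709 0.46214688]
315.97818691147006 208.5975137496821
((317.0, 205.5), (59.0, 8.0), 90.0)
[[ 446.8 -374.2]
 [ 447.8 -368.3]
 [ 494.4 -375.5]
 [ 493.4 -381.7]]
```

The wing measures at the same place and length as before the grasp, so the key stands upright in its hole. Handing in.

```bash
python3 -c "
from plant import *
print(close_job())"
```

```text
the job is handed in; nothing more can be done
None
```

The lock is turned clockwise to its stop (wrist camera: spindle at about 44.5°, stop expected at 44.9°) and the panel key is back upright in its hole, handed in at about 50.6 s. On the first turn the key went well past where the stop should be (about 2.0 rad; stop at 1.25), perhaps slipping over the square (peak torque about 0.2 N m), so I lifted it off, re-seated it and turned again.

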